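# Draw the long rule out of a jammed drawer

### The job

The top drawer of the little tower is jammed half open and the red rule inside is longer than the gap. First take the oak sanding block off the rule and seat it flat in the empty wooden nest whose pocket has its shape, and let it go; then grip the rule, tip its near end up and draw it out slantwise through the gap without bothering anything else on the bench. Finish while still holding the rule still in the gripper, its whole length well above the top of the tower and touching nothing else.

Things in the scene. Friction and masses are not known exactly. Their poses are not given: they have to be found in the camera images.
- tower: Fixed grey plastic drawer tower, three blue drawers, 187 mm high, 190 mm wide. Nothing in it moves. Origin on the bench under the middle of the open gap of the top drawer; x points into the tower, z up. The tower's front face is at x=+70 mm, its back at x=+320 mm; the open drawer's front panel (8 mm thick, inner face x=-70 mm, top z=187 mm) has a pull 16 mm out from it.
- drawer_floor (a point): Middle of the open gap, on the top drawer's white floor (z=115 mm, tower axes). From here: front panel's inner face at x=-70 mm and 72 mm high, tower face at x=+70 mm (gap 140 mm); the drawer runs on inside to x=+105 mm beyond that face. Inner width 166 mm; side walls 4 mm thick, 45 mm high.
- roof_edge (a point): Middle of the lower front edge of the tower's roof slab, which covers the far part of the drawer: x=+70 mm, z=171 mm in the tower's axes, 56 mm above the drawer floor. The slab is 16 mm thick, its top at z=187 mm.
- rule: Red straight rule, a bar 220 x 26 x 12 mm (x, y, z), about 80 g, with white graduations on top. Origin at the centre of its underside, x along its length. It lies flat on the drawer floor nearly along the tower's x, its near end about 14 mm behind the drawer's front panel, its far half under the tower's roof.
- rule_front (a point): Centre of the rule's near end face (rule x=-110 mm), at mid-thickness, 6 mm above its underside.
- rule_rear (a point): Centre of the rule's far end face (rule x=+110 mm), at mid-thickness; at first under the tower's roof.
- block: Oak sanding block with a cork sole, 70 x 45 x 38 mm (x, y, z), about 85 g. Origin at the centre of its underside. It starts lying flat on the rule, in the open gap of the drawer, its long side roughly along the rule.
- nest_long: Fixed brown wood plate 94 x 76 x 18 mm with an oblong pocket 74 x 49 mm (x, y), 12 mm deep: the block's nest. Origin at the centre of the underside, on the bench. It starts empty.
- nest_long_hole0 (a point): Centre of the mouth of the oblong pocket, at z=18 mm; x along the pocket's 74 mm side. The pocket's floor is 12 mm lower.
- nest_square: Fixed brown wood plate of the same size with a square pocket 49 x 49 mm, 12 mm deep, empty; too short for the block.
- nest_round: Fixed brown wood plate of the same size with a round pocket of 56 mm diameter, in which the glass dome stands.
- dome: Small clear glass dome, 52 mm diameter, 42 mm high, standing in the round nest. Leave alone. Origin at the centre of its underside.
- clamp: Purple plastic spring clamp lying on the bench, about 130 x 60 x 22 mm. Leave alone.
- spanner: Chrome spanner 200 mm long lying on the bench. Leave alone.
- tape: Yellow roll of tape, 90 mm diameter, 25 mm high, on the bench. Leave alone.
- glue: White glue bottle, 56 mm diameter, 150 mm high. Leave alone.
- jar: Glass jar with a black cap, 70 mm diameter, 80 mm high. Leave alone.
There are look-alikes about, which are no part of the job. Leave any purple or yellow look-alike of the block alone.

How it is judged:
By the outcome, as a careful person would: the job done as asked, in the order asked, and still so for the second after the job is handed in, while the arm keeps its last pose, push and grip.
It also fails if it takes over 64 s, if anything falls off the work surface, if the arm or the gripper's body presses on something with over 40 N, if the wrist force passes 120 N, or if a joint passes its speed limit or range.

### The arm

A 7-joint arm with a two-finger parallel gripper is mounted at the origin on the work surface. World frame = base frame: x ahead of the robot, y to its left, z up, the work surface at z = 0. Lengths are in m, angles in rad, forces in N, time in s.
With the tool pointing down it reaches from about 0.4 to 0.85 m from the base axis. Payload 10.4 kg.
Tool frame: the origin (TCP) lies on the centre line of the jaws, within the pads' length; the fingertips stand 17 mm ahead of it and the grasp point (between the pads) lies 2 mm behind it; z points along the fingers, y is the line along which they close (so a half turn about z gives the same grasp; the last joint's range is limited). The gripper opens to 85 mm and grips with 20 to 120 N. Pads are 22 mm wide; open, the fingers measure 114 mm over their backs; the gripper's body (76 mm by 85 mm) begins 54 mm behind the grasp point. The pads swing forward as they close: fully open they stand 13 mm farther back than shut.
Start: joints at [1.097, 0.332, -0.065, 1.46, 0.022, 1.35, -0.088], TCP at [0.272, -0.563, 0.248] pointing down, gripper open.
Joint ranges: [-2.6, 2.6], [-0.5, 2.12], [-1.47, 1.34], [0.16, 2.42], [-1.27, 4.41], [0.06, 2.06], [-2.6, 2.6]. Speed limits (rad/s): [2.22, 2.22, 2.79, 2.79, 3.14, 3.14, 3.14].

### API

Orientations are given as a unit quaternion [x, y, z, w].
In Python, from workcell import get_obs, optics, job gives the robot as it stands. The module is installed in compiled form; this text tells all that it offers.
- The arm moves only by the tool send_rows, never from a script. Its argument "plan" is a list that holds one entry, the list of rows, each a list of 7 numbers: the turn, a rotation vector about the tool's x, y, z in units of 1.5 rad (1.0 is 1.5 rad), then the shift along the tool's x, y, z in units of 20 cm (1.0 is 20 cm), then the opening, from 0 (shut) to 1 (fully open). A call has 1 to 20 rows; each row shifts and turns the commanded pose from where the row before left it, along the tool's axes as they then stand; what a row does not reach is not made up. A row lasts 1/12 s, in which the tool goes at most 41.7 mm and 7.16 degrees, less where a joint would pass 70% of its speed; a pose out of reach is approached as far as the arm can. A call with a number of a shift or a turn outside -1 to 1 is refused whole. A call with a gripper value outside its range is refused whole. The fingers move at their own pace and stop on an object; "squeeze" is the grip in N (left out, the last holds). Time passes only in rows, so rows that do not move let the fingers close. It gives the time, the measured TCP pose, the force, the opening and the grip force at its end, in the units of the state.
- get_obs(): the state, without advancing time (a new reading comes with each control period).
- optics.camera(name): name is "scene" or "top" or "wrist"; returns the picture (400x640x3 uint8, red, green, blue); there is no depth.
- optics.get_calibration(name): a dict with "intrinsics" (3x3 intrinsics, pixels), "world_from_camera" (4x4, takes a point from camera to world coordinates); the wrist camera has in their place "T_tool_cam" (4x4, takes a point from camera to tool coordinates, whose origin is the TCP and whose axes are the flange's). Camera axes: x right, y up, looking along -z (the intrinsics and any distortion apply to the point x, -y, -z); pixel columns grow to the right and rows downward; lengths in m; the calibration is good to about 2 mm. The wrist camera is an equidistant fisheye: a pixel r from the principal point sees the ray r / f radians off the axis. A picture is of the moment at which its call begins: read the wrist's pose just before it. get_calibration takes no time and is no camera call.
- job.hand_in(): hands the job in; it is judged then, once.
The state is a dict: "clock": time; "joint_pos": joint angles; "joint_velocities": joint speeds; "tau": joint torques, N m; "position": TCP position; "ee_rot": TCP orientation; "ft_force": force on the tool from outside, world axes, zero at the start; "torque": the same for the moment, N m; "grip_width": opening from 0.0 (shut) to 1.0 (fully open); "grasp_force": force on a finger pad.
Only numpy, scipy, OpenCV 4.12 (cv2) and the standard library are available. Lean on these libraries where they do the work, as an engineer would, in place of code of your own. Each camera call takes 0.05 s, during which the arm holds its last target. There are 200 camera calls.

## Working session

There is one attempt and no reset: what is moved stays moved. The work goes in short steps, Python scripts to look and compute and a tool call to move; the robot and the scene stay as the last step left them, time stands still between calls to the robot, and variables do not carry over. Pictures are saved under pics/ and viewed, at most 10 in all, crops included, and the job is handed in when it is done.

Besides the shell and the picture viewer there is one more tool, called as a command line: name --argument value ..., lists and objects as JSON in quotes. send_rows: Moves the arm, as the interface text tells. Its arguments: {"type":"object","properties":{"plan":{"type":"array"},"squeeze":{"type":"number"}},"required":["plan"]}

```bash
mkdir -p pics; python3 - <<'E'
from workcell import get_obs, optics
import cv2,numpy as np
np.set_printoptions(precision=4,suppress=True)
o=get_obs(); print({k:np.round(v,4) for k,v in o.items()})
for n in("scene","top","wrist"):
    im=optics.camera(n); cv2.imwrite(f"pics/{n}0.png",im[:,:,::-1]); c=optics.get_calibration(n); print(n,c)
E
```

```text
{'clock': np.float64(0.0), 'joint_pos': array([ 1.0974,  0.3329, -0.0647,  1.461 ,  0.0216,  1.3499, -0.0885]), 'joint_velocities': array([ 0.0001, -0.0011,  0.0005,  0.0014, -0.0004,  0.0001, -0.0008]), 'tau': array([ -0.0008, -62.5454,   0.0485, -39.16  ,   0.0161,   0.0099,
        -0.    ]), 'position': array([ 0.2722, -0.5622,  0.2475]), 'ee_rot': array([ 0.9747,  0.2235, -0.0002, -0.0007]), 'ft_force': array([-0.2713, -0.1327, -0.0422]), 'torque': array([0.0176, 0.0204, 0.0235]), 'grasp_force': np.float64(0.0), 'grip_width': np.float64(1.0009)}
scene {'intrinsics': array([[439.3479,   0.    , 315.7254],
       [  0.    , 439.3479, 195.204 ],
       [  0.    ,   0.    ,   1.    ]]), 'world_from_camera': array([[ 0.6947, -0.5378,  0.4777,  1.1563],
       [ 0.7192,  0.5298, -0.4494, -0.5971],
       [-0.0114,  0.6558,  0.7548,  1.0827],
       [ 0.    ,  0.    ,  0.    ,  1.    ]])}
top {'intrinsics': array([[460.9556,   0.    , 323.5667],
       [  0.    , 460.9556, 204.3522],
       [  0.    ,   0.    ,   1.    ]]), 'world_from_camera': array([[-0.0176,  0.9861, -0.165 ,  0.332 ],
       [-0.9993, -0.0228, -0.03  , -0.0539],
       [-0.0333,  0.1644,  0.9858,  1.2217],
       [ 0.    ,  0.    ,  0.    ,  1.    ]])}
wrist {'intrinsics': array([[309.7069,   0.    , 317.2556],
       [  0.    , 309.7069, 197.8418],
       [  0.    ,   0.    ,   1.    ]]), 'T_tool_cam': array([[ 0.0006,  0.9595,  0.2818,  0.0713],
       [ 1.    , -0.0005, -0.0004,  0.0001],
       [-0.0002,  0.2818, -0.9595, -0.1273],
       [ 0.    ,  0.    ,  0.    ,  1.    ]])}
```

View pics/scene0.png

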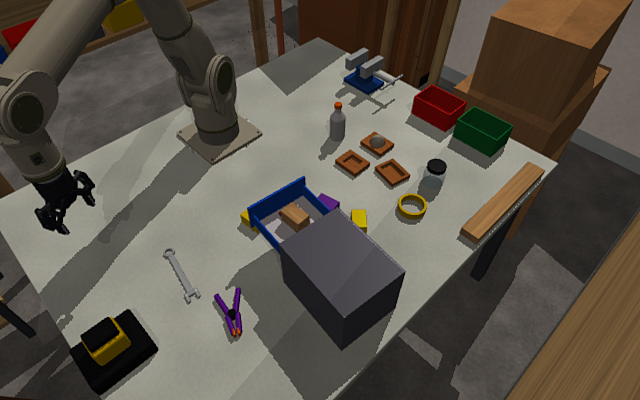

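View pics/top0.png

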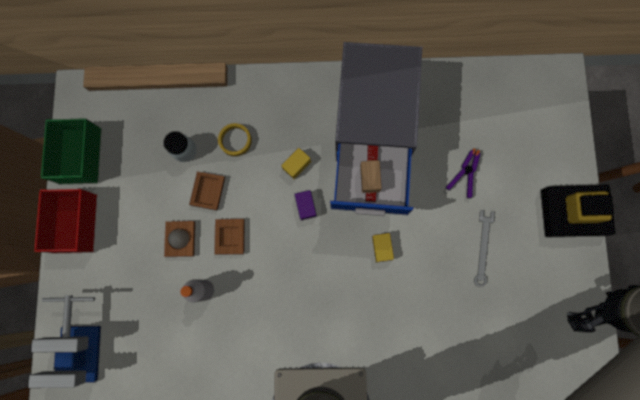

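The top view shows the oak block at (371,175) on the red rule, which runs (372,150)–(371,200). The nests are at (208,190), (229,236) and (180,238, dome).

Things that could be taken for the block: yellow (296,162), purple (306,204) and yellow (383,247). The oak one at (371,175) matches the description. Nest candidates: (208,190) and (229,236). I'll check both choices in a close crop.

```bash
cat > h.py <<'E'
import numpy as np,cv2
from workcell import get_obs, optics
from scipy.spatial.transform import Rotation as R
np.set_printoptions(precision=4,suppress=True)
def ray(n,u,v,o=None):
    c=optics.get_calibration(n);K=c["intrinsics"]
    d=np.array([(u-K[0,2])/K[0,0],(v-K[1,2])/K[1,1]])
    if n=="wrist":
        r=np.hypot(*d); s=np.sin(r)/r if r>1e-9 else 1
        d=np.array([d[0]*s,-d[1]*s,-np.cos(r)])
        T=np.eye(4);T[:3,:3]=R.from_quat(o["ee_rot"]).as_matrix();T[:3,3]=o["position"]
        T=T@c["T_tool_cam"]
    else:
        d=np.array([d[0],-d[1],-1.]);T=c["world_from_camera"]
    d=T[:3,:3]@d
    return T[:3,3],d/np.linalg.norm(d)
def onz(n,u,v,z,o=None):
    p,d=ray(n,u,v,o); return p+d*(z-p[2])/d[2]
def tri(rays):
    A=np.zeros((3,3));b=np.zeros(3)
    for p,d in rays:
        M=np.eye(3)-np.outer(d,d);A+=M;b+=M@p
    x=np.linalg.solve(A,b); return x,[np.linalg.norm((np.eye(3)-np.outer(d,d))@(x-p)) for p,d in rays]
E
python3 - <<'E'
from h import *
t=cv2.imread("pics/top0.png");s=cv2.imread("pics/scene0.png")
z=lambda i,x,y,w,h,W,H:cv2.resize(i[y:y+h,x:x+w],(W,H),interpolation=cv2.INTER_CUBIC)
a=np.hstack([z(t,325,135,100,85,400,340),z(s,240,170,100,85,400,340)])
b=np.hstack([z(t,155,165,100,65*100//100,400,260)*0+z(t,155,165,100,65,400,260),z(s,325,120,100,65,400,260)])
b[:, :400]=z(t,155,165,100,95,400,260)
cv2.imwrite("pics/c1.png",np.vstack([a,b]))
E
```

```text
(no output)
```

View pics/c1.png

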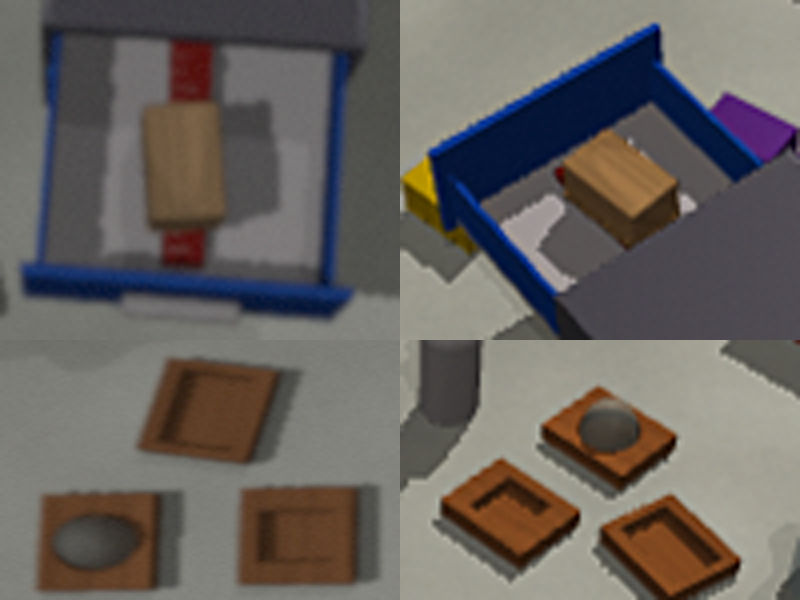

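The crop confirms it: the oak block lies on the red rule in the drawer, and the oblong pocket is the nest at top (208,190), which is scene right at about (392,172). The other empty one is square. Now coarse positions.

```bash
python3 - <<'E'
from h import *
C=lambda u,v:(325+u/4,135+v/4)
N=lambda u,v:(155+u/4,165+(v-340)/2.737)
S=lambda u,v:(240+(u-400)/4,170+v/4)
SN=lambda u,v:(325+(u-400)/4,120+(v-340)/4)
print("panel top",onz("top",*C(23,265),.187),onz("top",*C(352,290),.187))
print("roof front",onz("top",*C(45,32),.187),onz("top",*C(365,50),.187))
print("panel tri",tri([ray("top",*C(23,265)),ray("scene",*S(658,25))]),tri([ray("top",*C(352,290)),ray("scene",*S(433,152))]))
for p in[(143,105),(215,102),(224,217),(150,219)]:print("blk",onz("top",*C(*p),.165))
print("blk scene")
for p in[(612,130),(565,167),(628,217),(678,183)]:print(onz("scene",*S(*p),.165))
for p in[(170,42),(213,40),(203,265),(163,263)]:print("rule",onz("top",*C(*p),.127))
for p in[(168,358),(280,370),(250,462),(138,450)]:print("nest",onz("top",*N(*p),.018))
for p in[(672,495),(740,560),(668,600),(600,535)]:print("nestS",onz("scene",*SN(*p),.018))
E
```

```text
panel top [ 0.512 -0.039  0.187] [ 0.4933 -0.2245  0.187 ]
roof front [ 0.6492 -0.0545  0.187 ] [ 0.6333 -0.2388  0.187 ]
panel tri (array([ 0.5136, -0.0373,  0.1842]), [np.float64(0.001993847711482304), np.float64(0.0019938477114823756)]) (array([ 0.4946, -0.223 ,  0.1859]), [np.float64(0.00201447082124877), np.float64(0.002014470821248837)])
blk [ 0.6098 -0.1112  0.165 ]
blk [ 0.6105 -0.1535  0.165 ]
blk [ 0.5414 -0.1562  0.165 ]
blk [ 0.5413 -0.1132  0.165 ]
blk scene
[ 0.551  -0.1132  0.165 ]
[ 0.5529 -0.1574  0.165 ]
[ 0.6136 -0.1556  0.165 ]
[ 0.616  -0.1128  0.165 ]
rule [ 0.6591 -0.131   0.127 ]
rule [ 0.6596 -0.1573  0.127 ]
rule [ 0.5199 -0.1462  0.127 ]
rule [ 0.5217 -0.1223  0.127 ]
nest [0.6313 0.3237 0.018 ]
nest [0.6172 0.2471 0.018 ]
nest [0.5259 0.2656 0.018 ]
nest [0.5395 0.3414 0.018 ]
nestS [0.5498 0.3425 0.018 ]
nestS [0.6389 0.3226 0.018 ]
nestS [0.6257 0.2451 0.018 ]
nestS [0.5379 0.2619 0.018 ]
```

send_rows --plan '[[[0,0,0,0.165,-0.09,-0.021,1],[0,0,0,0.165,-0.09,-0.021,1],[0,0,0,0.165,-0.09,-0.021,1],[0,0,0,0.165,-0.09,-0.021,1],[0,0,0,0.165,-0.09,-0.021,1],[0,0,0,0.165,-0.09,-0.021,1],[0,0,0,0.165,-0.09,-0.021,1],[0,0,0,0.165,-0.09,-0.021,1],[0,0,0,0.165,-0.09,-0.021,1],[0,0,0,0.165,-0.09,-0.021,1],[0,0,0,0.165,-0.09,-0.021,1],[0,0,0,0.165,-0.09,-0.021,1],[0,0,0,0.165,-0.09,-0.021,1],[0,0,0,0.165,-0.09,-0.021,1]]]'

```text
clock: 1.32
position: [0.579, -0.1329, 0.3073]
ee_rot: [0.975, 0.223, -0.0, 0.0]
ft_force: [0.9, -0.2, 0.4]
grip_width: 0.999
grasp_force: 0.0
```

send_rows --plan '[[[0,0,-0.08,0,0,0,1],[0,0,-0.08,0,0,0,1],[0,0,-0.08,0,0,0,1],[0,0,-0.08,0,0,0,1],[0,0,-0.08,0,0,0,1],[0,0,-0.08,0,0,0,1],[0,0,-0.08,0,0,0,1],[0,0,-0.08,0,0,0,1],[0,0,-0.08,0,0,0,1],[0,0,-0.08,0,0,0,1],[0,0,-0.08,0,0,0,1],[0,0,-0.08,0,0,0,1],[0,0,-0.08,0,0,0,1],[0,0,-0.08,0,0,0,1],[0,0,-0.08,0,0,0,1],[0,0,-0.08,0,0,0,1],[0,0,-0.08,0,0,0,1],[0,0,-0.08,0,0,0,1],[0,0,-0.08,0,0,0,1],[0,0,-0.08,0,0,0,1]]]'

```text
clock: 2.98
position: [0.5782, -0.1345, 0.3068]
ee_rot: [0.142, 0.99, 0.0, -0.0]
ft_force: [0.3, 0.6, 0.2]
grip_width: 1.002
grasp_force: 0.0
```

send_rows --plan '[[[0,0,-0.08,0,0,0,1],[0,0,-0.08,0,0,0,1],[0,0,-0.04,0,0,0,1],[0,0,0,0,0,0,1]]]'

```text
clock: 3.32
position: [0.5782, -0.1346, 0.3068]
ee_rot: [-0.006, 1.0, 0.0, -0.0]
ft_force: [0.3, -0.1, 0.0]
grip_width: 1.002
grasp_force: 0.0
```

```bash
python3 - <<'E'
from h import *
o=get_obs(); print(o["clock"],o["position"],R.from_quat(o["ee_rot"]).as_matrix(),o["joint_pos"])
im=optics.camera("wrist"); cv2.imwrite("pics/w1.png",im[:,:,::-1])
E
```

```text
3.3167 [ 0.5782 -0.1346  0.3068] [[-0.9999 -0.0119 -0.0005]
 [-0.0119  0.9999  0.0002]
 [ 0.0005  0.0002 -1.    ]] [ 0.742   0.3251 -0.7511  1.4241  0.2205  1.4788  1.5796]
```

View pics/w1.png

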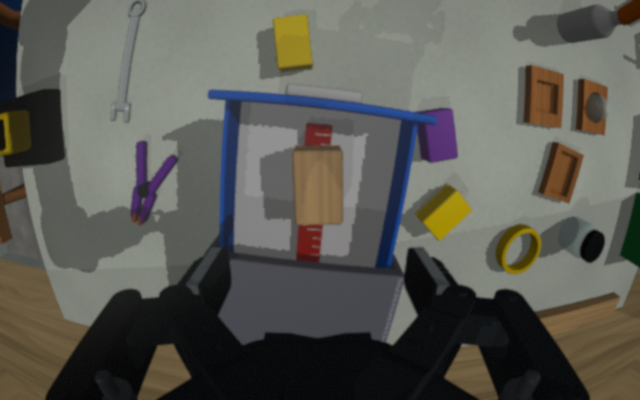

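The wrist view has the oak block at about (318,186) on the red rule ((318,132) and (310,243)), the panel's top edge from (210,94) to (435,120), and the oblong nest at (562,172). Now I measure from contours.

```bash
cat >> h.py <<'E'
def rect(n,im,box,lo,hi,z,o=None,dump=None):
    x,y,w,h=box; hsv=cv2.cvtColor(im[y:y+h,x:x+w],cv2.COLOR_RGB2HSV)
    m=cv2.inRange(hsv,lo,hi); m=cv2.morphologyEx(m,cv2.MORPH_OPEN,np.ones((2,2)))
    c=max(cv2.findContours(m,cv2.RETR_EXTERNAL,cv2.CHAIN_APPROX_NONE)[0],key=cv2.contourArea)[:,0]+[x,y]
    P=np.array([onz(n,u,v,z,o)[:2] for u,v in c]).astype(np.float32)
    r=cv2.minAreaRect(P*1000); return r,c,P
E
python3 - <<'E'
from h import *
o=get_obs();w=cv2.imread("pics/w1.png")[:,:,::-1].copy();t=cv2.imread("pics/top0.png")[:,:,::-1].copy();s=cv2.imread("pics/scene0.png")[:,:,::-1].copy()
for n,im,p in(("w",w,(318,186)),("w",w,(318,132)),("w",w,(562,155)),("t",t,(371,175)),("t",t,(372,152)),("t",t,(197,190)),("s",s,(292,213)),("s",s,(384,178))):
    print(n,p,cv2.cvtColor(im[p[1]:p[1]+1,p[0]:p[0]+1],cv2.COLOR_RGB2HSV)[0,0])
oak=((8,60,70),(22,190,255)); red=((0,190,50),(5,255,255)); 
for z in(.160,.165,.170):
  print("blk",z,rect("wrist",w,(285,135,70,100),*oak,z,o)[0],rect("top",t,(350,150,40,50),*oak,z)[0])
for b in((295,115,45,32),(290,225,40,40)): print("rule",rect("wrist",w,b,*red,.127,o)[0])
br=((3,120,20),(17,255,255))
for z in(.013,.018,.023):
  print("nest",z,rect("wrist",w,(530,130,70,80),*br,z,o)[0],rect("top",t,(185,165,45,50),*br,z)[0],rect("scene",s,(368,150,48,42),*br,z)[0])
E
```

```text
w (318, 186) [ 17 111 136]
w (318, 132) [  2 136 109]
w (562, 155) [ 14 168 111]
t (371, 175) [ 16 104 115]
t (372, 152) [  1 218  82]
t (197, 190) [ 14 162  60]
s (292, 213) [ 16 143 161]
s (384, 178) [ 11 198  45]
blk 0.16 ((576.6881103515625, -133.63124084472656), (75.49766540527344, 45.06522750854492), 1.7204968929290771) ((575.6143798828125, -135.74891662597656), (71.44245910644531, 45.177459716796875), 2.1005454063415527)
blk 0.165 ((575.409912109375, -133.66151428222656), (74.12061309814453, 44.24320983886719), 1.7204936742782593) ((574.4673461914062, -135.36361694335938), (71.10602569580078, 44.964717864990234), 2.1005136966705322)
blk 0.17 ((574.1316528320312, -133.6918182373047), (72.7435302734375, 43.42118835449219), 1.720497488975525) ((573.3200073242188, -134.97833251953125), (70.76950073242188, 44.751949310302734), 2.1005098819732666)Traceback (most recent call last):
  File "<stdin>", line 8, in <module>
  File "h.py", line 27, in rect
    c=max(cv2.findContours(m,cv2.RETR_EXTERNAL,cv2.CHAIN_APPROX_NONE)[0],key=cv2.contourArea)[:,0]+[x,y]
      ~~~^^^^^^^^^^^^^^^^^^^^^^^^^^^^^^^^^^^^^^^^^^^^^^^^^^^^^^^^^^^^^^^^^^^^^^^^^^^^^^^^^^^^
ValueError: max() iterable argument is empty
```

```bash
python3 - <<'E'
from h import *
o=get_obs();w=cv2.imread("pics/w1.png")[:,:,::-1].copy();t=cv2.imread("pics/top0.png")[:,:,::-1].copy();s=cv2.imread("pics/scene0.png")[:,:,::-1].copy()
red=((0,100,40),(7,255,255));br=((3,120,20),(17,255,255));oak=((8,60,70),(22,190,255))
for b in((295,115,45,32),(290,225,40,40)): print("rule",rect("wrist",w,b,*red,.127,o)[0])
for z in(.013,.018,.023):
  for a in(("wrist",w,(530,130,70,80)),("top",t,(185,165,45,50)),("scene",s,(368,150,48,42))):
    print("nest",z,a[0],[np.round(q,2) for q in rect(*a,*br,z,o)[0]])
# far(+x) top corners of block by extremes: wrist low edge, top upper edge
_,cw,Pw=rect("wrist",w,(285,135,70,100),*oak,.165,o);_,ct,Pt=rect("top",t,(350,150,40,50),*oak,.165)
for k in((1,1),(1,-1)):
  a=cw[np.argmax(Pw@np.array(k))];b=ct[np.argmax(Pt@np.array(k))]
  print("corner",k,a,b,tri([ray("wrist",*a,o),ray("top",*b)]))
E
```

```text
rule ((532.2949829101562, -133.41983032226562), (21.01386070251465, 25.67909049987793), 0.13870325684547424)
rule ((648.22216796875, -142.5805206298828), (25.088703155517578, 45.3307991027832), 85.7413330078125)
nest 0.013 wrist [array([582.39, 299.09]), array([87.95, 92.91]), np.float64(78.12)]
nest 0.013 top [array([577.09, 293.8 ]), array([75.11, 91.22]), np.float64(78.59)]
nest 0.013 scene [array([589.57, 294.41]), array([ 85.74, 102.4 ]), np.float64(77.92)]
nest 0.018 wrist [array([581.49, 293.93]), array([86.9 , 91.81]), np.float64(78.12)]
nest 0.018 top [array([576.08, 292.36]), array([74.8 , 90.84]), np.float64(78.59)]
nest 0.018 scene [array([592.21, 290.24]), array([ 85.34, 101.93]), np.float64(77.92)]
nest 0.023 wrist [array([580.59, 288.77]), array([85.86, 90.71]), np.float64(78.12)]
nest 0.023 top [array([575.06, 290.93]), array([74.49, 90.46]), np.float64(78.59)]
nest 0.023 scene [array([594.86, 286.07]), array([ 84.94, 101.45]), np.float64(77.92)]
corner (1, 1) [341 224] [362 163] (array([ 0.6003, -0.1135,  0.1887]), [np.float64(0.0012977324870068296), np.float64(0.0012977324870066824)])
corner (1, -1) [297 225] [379 161] (array([ 0.6038, -0.152 ,  0.1857]), [np.float64(6.806789719072068e-05), np.float64(6.806789719062238e-05)])
```

send_rows --plan '[[[0,0,-0.007,0.003,0,0.13,1],[0,0,-0.007,0.003,0,0.13,1],[0,0,0,0,0,0.14,1],[0,0,0,0,0,0,1],[0,0,0,0,0,0,1]]]'

```text
clock: 3.78
position: [0.5765, -0.1345, 0.2266]
ee_rot: [-0.014, 1.0, 0.0, -0.001]
ft_force: [-0.2, 0.5, 0.7]
grip_width: 0.997
grasp_force: 0.0
```

```bash
python3 - <<'E'
from h import *
o=get_obs();w=optics.camera("wrist");cv2.imwrite("pics/w2.png",w[:,:,::-1])
o1=dict(position=np.array([.5782,-.1346,.3068]),ee_rot=np.array([-.006,1,0,0]))
print(o["position"],o["joint_pos"])
w1=cv2.imread("pics/w1.png")[:,:,::-1].copy()
oak=((8,60,70),(22,190,255))
r,c1,P1=rect("wrist",w1,(285,135,70,100),*oak,.165,o1);r2,c2,P2=rect("wrist",w,(230,60,180,260),*oak,.165,o)
print(r,r2)
for k in((1,1),(1,-1)):
  a=c1[np.argmax(P1@np.array(k))];b=c2[np.argmax(P2@np.array(k))]
  print("corner",k,a,b,tri([ray("wrist",*a,o1),ray("wrist",*b,o)]))
E
```

```text
[ 0.5765 -0.1345  0.2266] [ 0.7445  0.3647 -0.7431  1.5495  0.2507  1.328   1.5722]
((575.4088745117188, -133.73089599609375), (74.1212387084961, 44.24026107788086), 1.965816617012024) ((574.3023071289062, -133.75868225097656), (75.96575927734375, 44.228031158447266), 2.012600898742676)
corner (1, 1) [341 224] [348 268] (array([ 0.6109, -0.1121,  0.1638]), [np.float64(3.880355493129168e-05), np.float64(3.880355493126641e-05)])
corner (1, -1) [297 225] [289 268] (array([ 0.6133, -0.1535,  0.1616]), [np.float64(2.1173725316028147e-05), np.float64(2.117372531610634e-05)])
```

View pics/w2.png

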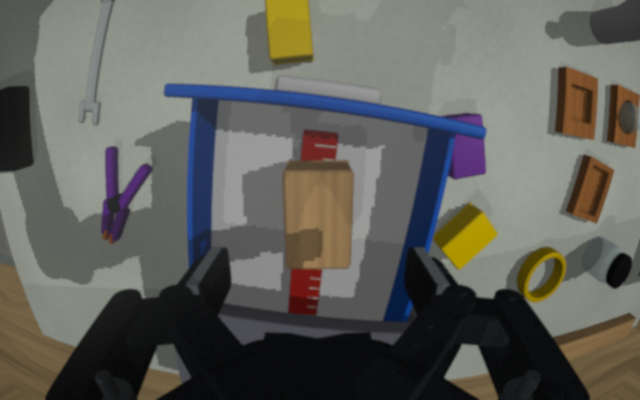

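The close view shows the block's top face at (285–352, 170–268), midway between the open fingers. Its top is at z≈0.163, as the text says.

send_rows --plan '[[[0,0,0,0,0,0.1,1],[0,0,0,0,0,0.1,1],[0,0,0,0,0,0.08,1],[0,0,0,0,0,0.05,1],[0,0,0,0,0,0.01,1],[0,0,0,0,0,0,1],[0,0,0,0,0,0,0],[0,0,0,0,0,0,0],[0,0,0,0,0,0,0],[0,0,0,0,0,0,0],[0,0,0,0,0,0,0],[0,0,0,0,0,0,0],[0,0,0,0,0,0,0],[0,0,0,0,0,0,0]]]' --squeeze 50

```text
clock: 5.0
position: [0.5778, -0.1345, 0.1602]
ee_rot: [-0.015, 1.0, -0.0, 0.001]
ft_force: [-1.4, 0.7, 6.0]
grip_width: 0.513
grasp_force: 51.7
```

send_rows --plan '[[[0,0,0,0,0,-0.05,0],[0,0,0,0,0,-0.13,0],[0,0,0,0,0,-0.17,0],[0,0,0,0,0,-0.17,0],[0,0,0,0,0,-0.13,0],[0,0,0,0,0.1,-0.05,0],[0,0,0,0,0.17,0,0],[0,0,0,0,0.18,0,0],[0,0,0,0,0.18,0,0],[0,0,0,0,0.18,0,0],[0,0,0,0,0.18,0,0],[0,0,0,0,0.18,0,0],[0,0,0,0,0.18,0,0],[0,0,0,0,0.15,0,0],[0,0,0.08,0,0.1,0,0],[0,0,0.075,0,0,0,0],[0,0,0,0,0,0,0],[0,0,0,0,0,0,0]]]'

```text
clock: 6.5
position: [0.5676, 0.185, 0.2995]
ee_rot: [0.099, 0.995, -0.0, 0.0]
ft_force: [0.3, -0.5, -0.6]
grip_width: 0.514
grasp_force: 51.2
```

```bash
python3 - <<'E'
from h import *
o=get_obs();w=optics.camera("wrist");cv2.imwrite("pics/w3.png",w[:,:,::-1])
np.save("o3.npy",np.r_[o["position"],o["ee_rot"]])
print(o["position"],o["ee_rot"],o["joint_pos"],o["grip_width"])
E
```

```text
[0.5676 0.185  0.2995] [ 0.0994  0.9951 -0.0003  0.0002] [ 0.2604  0.3594 -0.8453  1.4248  0.2681  1.4761  0.7937] 0.5137065064526068
```

View pics/w3.png

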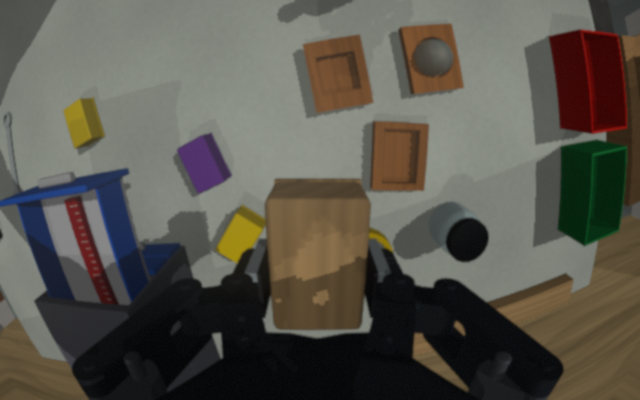

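The block is held squarely at (318,255). The oblong nest is at (399,155), the square one at (338,72) and the dome at (432,55). I'll crop the nest to pick the pocket mouth's corners.

```bash
python3 - <<'E'
import cv2,numpy as np
w=cv2.imread("pics/w3.png")[110:200,355:445]; t=cv2.imread("pics/top0.png")[168:212,186:230]
cv2.imwrite("pics/c3.png",np.clip(np.hstack([cv2.resize(w,(400,400),interpolation=cv2.INTER_CUBIC)*1.6,cv2.resize(t,(400,400),interpolation=cv2.INTER_CUBIC)*2.]),0,255))
E
```

```text
[ WARN:0@0.093] global loadsave.cpp:1063 imwrite_ Unsupported depth image for selected encoder is fallbacked to CV_8U.
```

View pics/c3.png

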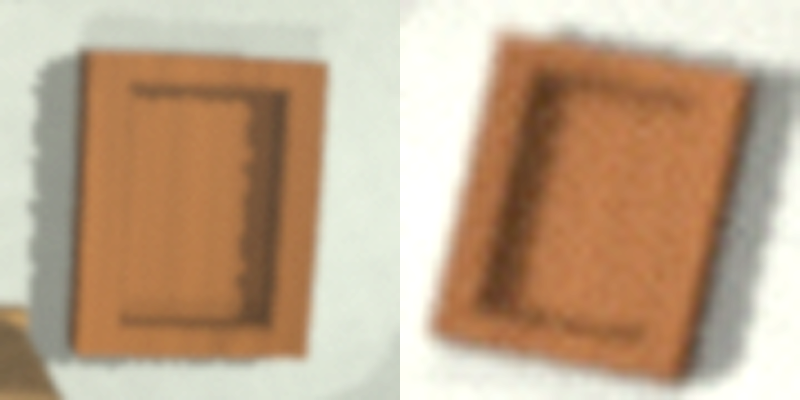

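The crop shows the pocket mouth, in wrist crop pixels at about (131,83),(289,91),(272,328),(121,320). The plate's top corners are about (89,52),(328,64),(306,357),(80,355).

```bash
python3 - <<'E'
from h import *
a=np.load("o3.npy");o=dict(position=a[:3],ee_rot=a[3:])
W=lambda p:(355+p[0]/4.444-.4,110+p[1]/4.444-.4)
T=lambda p:(186+(p[0]-400)/9.09-.45,168+p[1]/9.09-.45)
def show(n,P):
    P=np.array(P);e=lambda i,j:P[j]-P[i]
    print(n,P[:,:2].mean(0),"sides",[np.linalg.norm(e(i,(i+1)%4)[:2]).round(4) for i in range(4)],"yaw",[np.arctan2(v[1],v[0]).round(3) for v in (e(0,3),e(1,2))])
pk=[(131,83),(289,91),(272,328),(121,320)];pl=[(89,52),(328,64),(306,357),(80,355)]
tl=[(752,75),(500,35),(432,330),(680,378)]
for z in(.016,.018,.02):
    show("wp",[onz("wrist",*W(p),z,o) for p in pk]); show("wpl",[onz("wrist",*W(p),z,o) for p in pl]); show("top",[onz("top",*T(p),z) for p in tl])
wl=[pl[1],pl[0],pl[3],pl[2]]
# same physical corners: wrist right=+y, up=-x ; top right=-y, up=+x
for i,p in enumerate(pl):
    q=[tl[3],tl[2],tl[1],tl[0]]
    q=q[i]; print(tri([ray("wrist",*W(p),o),ray("top",*T(q))]))
E
```

```text
wp [0.5795 0.2988] sides [np.float64(0.0505), np.float64(0.0753), np.float64(0.0499), np.float64(0.0736)] yaw [np.float64(-0.2), np.float64(-0.209)]
wpl [0.5801 0.2985] sides [np.float64(0.0763), np.float64(0.0938), np.float64(0.0749), np.float64(0.0939)] yaw [np.float64(-0.193), np.float64(-0.207)]
top [0.5804 0.2969] sides [np.float64(0.0773), np.float64(0.0906), np.float64(0.0757), np.float64(0.0928)] yaw [np.float64(2.928), np.float64(2.945)]
wp [0.5791 0.2983] sides [np.float64(0.0503), np.float64(0.0749), np.float64(0.0497), np.float64(0.0732)] yaw [np.float64(-0.2), np.float64(-0.209)]
wpl [0.5797 0.2981] sides [np.float64(0.0759), np.float64(0.0933), np.float64(0.0745), np.float64(0.0934)] yaw [np.float64(-0.193), np.float64(-0.207)]
top [0.58   0.2964] sides [np.float64(0.0771), np.float64(0.0904), np.float64(0.0756), np.float64(0.0926)] yaw [np.float64(2.928), np.float64(2.945)]
wp [0.5787 0.2978] sides [np.float64(0.05), np.float64(0.0745), np.float64(0.0494), np.float64(0.0728)] yaw [np.float64(-0.2), np.float64(-0.209)]
wpl [0.5793 0.2976] sides [np.float64(0.0755), np.float64(0.0929), np.float64(0.0742), np.float64(0.0929)] yaw [np.float64(-0.193), np.float64(-0.207)]
top [0.5796 0.2958] sides [np.float64(0.077), np.float64(0.0903), np.float64(0.0755), np.float64(0.0925)] yaw [np.float64(2.928), np.float64(2.945)]
(array([0.5271, 0.2702, 0.0149]), [np.float64(0.0008056723809461636), np.float64(0.0008056723809459474)])
(array([0.5382, 0.3335, 0.0474]), [np.float64(0.000548419685656558), np.float64(0.0005484196856565304)])
(array([0.6287, 0.3211, 0.0308]), [np.float64(0.00020213189697581159), np.float64(0.00020213189697569503)])
(array([ 0.6232,  0.2545, -0.002 ]), [np.float64(0.0007632297720690361), np.float64(0.0007632297720692787)])
```

```bash
python3 - <<'E'
from h import *
a=np.load("o3.npy");o=dict(position=a[:3],ee_rot=a[3:]);Rm=R.from_quat(a[3:])
for z in(.301,.3043): print([Rm.inv().apply(onz("wrist",*p,z,o)-a[:3]) for p in((272,196),(363,194),(369,327),(275,328))])
# bottom near edge of block
print([Rm.inv().apply(onz("wrist",*p,.2665,o)-a[:3]) for p in((276,180),(360,179))])
d=Rm.inv().apply(np.array([.5795,.298,.2995])-a[:3]);print("shift",d,d/.2)
x=Rm.as_matrix()[:,0];print("yaw",np.arctan2(x[1],x[0])-np.pi)
E
```

```text
[array([ 0.0356, -0.0195, -0.0015]), array([ 0.0365,  0.0192, -0.0016]), array([-0.0355,  0.0269, -0.0015]), array([-0.036 , -0.0222, -0.0015])]
[array([ 0.0366, -0.019 , -0.0048]), array([ 0.0375,  0.0187, -0.0049]), array([-0.0327,  0.0262, -0.0048]), array([-0.0332, -0.0216, -0.0048])]
[array([ 0.0346, -0.0222,  0.033 ]), array([0.0352, 0.0226, 0.0329])]
shift [ 0.0106  0.1131 -0.0001] [ 0.0532  0.5655 -0.0005]
yaw -0.1990475005647352
```

send_rows --plan '[[[0,0,0,0.01,0.1,0,0],[0,0,0,0.01,0.16,0,0],[0,0,0,0.02,0.16,0,0],[0,0,0,0.01,0.145,0,0],[0,0,0,0,0,0.1,0],[0,0,0,0,0,0.18,0],[0,0,0,0,0,0.18,0],[0,0,0,0,0,0.18,0],[0,0,0,0,0,0.18,0],[0,0,0,0,0,0.18,0],[0,0,0,0,0,0.1,0],[0,0,0,0,0,0.03,0],[0,0,0,0,0,0,0],[0,0,0,0,0,0,0],[0,0,0,0,0,0,0]]]'

```text
clock: 7.8
position: [0.5816, 0.2985, 0.0754]
ee_rot: [0.101, 0.995, 0.001, 0.001]
ft_force: [0.2, 0.4, -0.3]
grip_width: 0.513
grasp_force: 51.3
```

```bash
python3 - <<'E'
from h import *
o=get_obs();Rm=R.from_quat(o["ee_rot"]);print(o["position"],Rm.inv().apply(np.array([.5795,.298,.041])-o["position"])/.2,Rm.as_matrix(),o["joint_pos"])
cv2.imwrite("pics/w4.png",optics.camera("wrist")[:,:,::-1])
E
```

```text
[0.5816 0.2985 0.0754] [ 0.0104 -0.0048  0.1718] [[-0.9796  0.2008  0.0028]
 [ 0.2008  0.9796  0.0014]
 [-0.0024  0.0019 -1.    ]] [ 0.0048  0.6616 -0.767   1.5296  0.4876  1.146   0.5096]
```

View pics/w4.png

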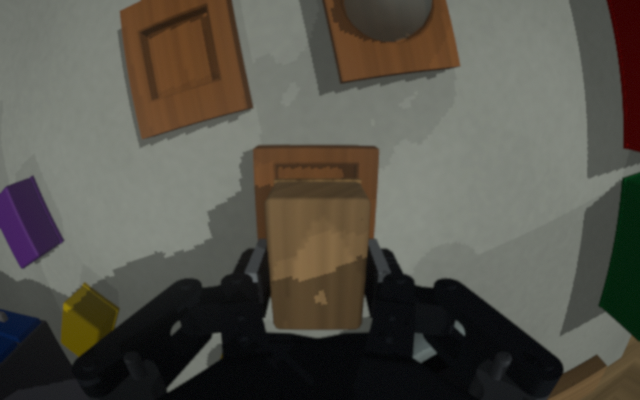

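The held block is over the nest. The plate's near edge runs (255,147)–(379,147), the pocket's near edge is at y≈165 spanning x 274–358, and the block looks nearly centred.

```bash
python3 - <<'E'
from h import *
o=get_obs();Rm=R.from_quat(o["ee_rot"])
for p in((255,147),(379,147),(274,164),(358,164)): print(Rm.inv().apply(onz("wrist",*p,.018,o)-o["position"]))
for p in((273,183),(361,181)): print("b",Rm.inv().apply(onz("wrist",*p,.0424,o)-o["position"]))
E
```

```text
[ 0.0496 -0.0379  0.0571]
[0.0497 0.0371 0.0573]
[ 0.039  -0.0265  0.0572]
[0.039  0.0245 0.0573]
b [ 0.033  -0.0239  0.0328]
b [0.0341 0.0232 0.0329]
```

send_rows --plan '[[[0,0,0,0.013,-0.002,0.03,0],[0,0,0,0,0,0.03,0],[0,0,0,0,0,0.03,0],[0,0,0,0,0,0.025,0],[0,0,0,0,0,0.025,0],[0,0,0,0,0,0.02,0],[0,0,0,0,0,0.01,0],[0,0,0,0,0,0,0],[0,0,0,0,0,0,0]]]'

```text
clock: 8.6
position: [0.5818, 0.2972, 0.0428]
ee_rot: [0.102, 0.995, 0.0, 0.004]
ft_force: [2.5, -8.3, 27.2]
grip_width: 0.516
grasp_force: 58.0
```

```bash
python3 - <<'E'
from h import *
o=get_obs();Rm=R.from_quat(o["ee_rot"]);print(Rm.as_matrix(),o["torque"])
w=optics.camera("wrist")[:,:,::-1];s=optics.camera("scene")[:,:,::-1]
cv2.imwrite("pics/w5.png",np.hstack([cv2.resize(w[110:340,220:420],(420,483)),cv2.resize(s[140:200,350:430],(380,483))]))
E
```

```text
[[-0.9791  0.2033  0.0075]
 [ 0.2033  0.9791 -0.0004]
 [-0.0074  0.0012 -1.    ]] [-1.9313  0.0308  0.1696]
```

View pics/w5.png

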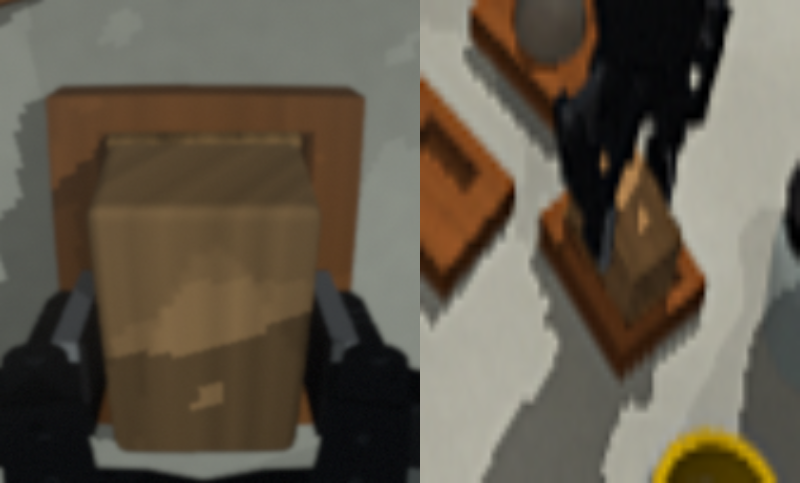

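send_rows --plan '[[[0,0,0,0,0,-0.06,0],[0,0,0,0,0,-0.06,0],[0,0,0,0,0,-0.04,0],[0,0,0,0,0,0,0],[0,0,0,0,0,0,0],[0,0,0,0,0,0,0]]]'

```text
clock: 9.2
position: [0.5774, 0.298, 0.0704]
ee_rot: [0.101, 0.995, -0.0, -0.0]
ft_force: [-0.2, 0.3, -0.8]
grip_width: 0.516
grasp_force: 54.5
```

```bash
python3 - <<'E'
from h import *
o=get_obs();Rm=R.from_quat(o["ee_rot"]);print(o["position"],o["ft_force"],o["torque"],Rm.as_matrix()[:,2])
w=optics.camera("wrist");cv2.imwrite("pics/w6.png",w[:,:,::-1])
np.save("o6.npy",np.r_[o["position"],o["ee_rot"]])
h=cv2.cvtColor(cv2.medianBlur(w,3),cv2.COLOR_RGB2HSV)
w4=cv2.cvtColor(cv2.imread("pics/w4.png"),cv2.COLOR_BGR2HSV)
for x in(290,318,345):
  print("w6 col",x,[f"{y}:{h[y,x,0]},{h[y,x,1]},{h[y,x,2]}" for y in range(150,230,3)])
print("w4 col",[f"{y}:{w4[y,318,1]},{w4[y,318,2]}" for y in range(140,216,3)])
for y in(172,180,190,210,230):
  print("row",y,[f"{x}:{h[y,x,0]},{h[y,x,1]},{h[y,x,2]}" for x in list(range(246,284,3))+list(range(350,390,3))])
E
```

```text
[0.5774 0.298  0.0704] [-0.1938  0.286  -0.8107] [-0.0067 -0.0163  0.0124] [-0.0008 -0.0005 -1.    ]
w6 col 290 ['150:41,17,120', '153:16,79,74', '156:14,137,82', '159:14,145,95', '162:13,145,95', '165:14,145,95', '168:14,149,94', '171:13,143,84', '174:17,121,76', '177:17,123,89', '180:18,108,80', '183:17,110,79', '186:17,111,83', '189:17,111,87', '192:17,113,86', '195:17,112,84', '198:17,114,83', '201:17,112,82', '204:17,113,81', '207:17,115,95', '210:17,115,109', '213:17,114,107', '216:17,116,103', '219:17,116,103', '222:17,116,103', '225:18,115,102', '228:18,116,101']
w6 col 318 ['150:41,17,121', '153:14,87,73', '156:14,140,84', '159:14,148,98', '162:13,151,98', '165:13,148,98', '168:14,150,97', '171:15,143,84', '174:17,125,90', '177:18,128,102', '180:17,112,82', '183:17,112,82', '186:17,112,80', '189:17,112,80', '192:17,117,83', '195:17,114,85', '198:17,114,83', '201:17,113,81', '204:17,115,82', '207:17,115,93', '210:17,115,104', '213:17,115,100', '216:17,118,97', '219:17,117,96', '222:17,117,96', '225:17,120,96', '228:17,116,97']
w6 col 345 ['150:41,17,121', '153:15,72,78', '156
[... 2450 characters left out ...]
4', '353:17,112,107', '356:17,115,109', '359:17,114,107', '362:17,113,104', '365:17,111,103', '368:17,114,101', '371:17,118,93', '374:14,148,95', '377:13,150,97', '380:21,35,123', '383:43,17,138', '386:45,15,138', '389:41,15,138']
row 230 ['246:45,18,86', '249:40,18,85', '252:40,18,85', '255:35,18,83', '258:14,110,74', '261:14,145,74', '264:15,117,76', '267:17,114,96', '270:17,115,104', '273:17,115,104', '276:17,115,104', '279:17,114,101', '282:17,114,98', '350:17,116,99', '353:17,116,101', '356:17,114,98', '359:17,114,96', '362:17,114,94', '365:17,115,95', '368:17,116,92', '371:15,139,90', '374:13,157,96', '377:14,108,104', '380:37,17,137', '383:43,16,140', '386:47,16,140', '389:43,17,139']
```

```bash
python3 - <<'E'
from h import *
from scipy.optimize import least_squares
a=np.load("o6.npy");o=dict(position=a[:3],ee_rot=a[3:]);Rm=R.from_quat(a[3:])
o4=dict(position=np.array([.5816,.2985,.0754]),ee_rot=np.array([.101,.995,.001,.001]))
def tl(px,o):
    p,d=ray("wrist",*px,o);r=R.from_quat(o["ee_rot"]).inv();return r.apply(p-o["position"]),r.apply(d)
def fit(top,bot,o,dz0=None):
    L=[tl(p,o) for p in(top,bot)]
    def res(v,full=False):
        th,dz=v; out=[]
        for (x,z),(p,d) in zip([(.035,-.005),(.035,.033)],L):
            z+=dz; X=x*np.cos(th)+z*np.sin(th);Z=-x*np.sin(th)+z*np.cos(th)
            q=p+d*(Z-p[2])/d[2]; out.append(q[0]-X)
        return out
    return least_squares(res,[0,0]).x
print("w4",fit((318,198),(318,181),o4)); print("w6",fit((318,207),(318,173.5),o))
# pocket near edge/plate near edge and sides in tool frame
for p in((318,153),(318,171),(275,172),(361,172),(254,176),(381.5,176)): print(p,Rm.inv().apply(onz("wrist",*p,.018,o)-a[:3]))
d=Rm.inv().apply(np.array([.5795,.298,.018])-a[:3]);print("nest centre in tool",d)
E
```

```text
w4 [-0.0425  0.0006]
w6 [ 0.1488 -0.0007]
(318, 153) [0.0463 0.0002 0.0524]
(318, 171) [0.0355 0.0002 0.0524]
(275, 172) [ 0.035  -0.0254  0.0524]
(361, 172) [0.0351 0.0258 0.0524]
(254, 176) [ 0.0327 -0.0383  0.0524]
(381.5, 176) [0.0327 0.0384 0.0524]
nest centre in tool [-0.0021  0.0004  0.0524]
```

send_rows --plan '[[[0,-0.055,0,0,0,0,0],[0,-0.055,0,0,0,0,0],[0,0,0,0,0,0,0],[0,0,0,0,0,0,0],[0,0,0,0,0,0,0]]]'

```text
clock: 9.67
position: [0.5782, 0.2977, 0.071]
ee_rot: [0.101, 0.992, -0.009, 0.081]
ft_force: [-0.3, 0.0, -0.7]
grip_width: 0.512
grasp_force: 54.5
```

```bash
cat > m.py <<'E'
from h import *
o=get_obs();Rm=R.from_quat(o["ee_rot"]);M=Rm.as_matrix();print(o["position"],o["ft_force"],M[:,2])
w=optics.camera("wrist");cv2.imwrite("pics/w7.png",w[:,:,::-1])
h=cv2.cvtColor(cv2.medianBlur(w,3),cv2.COLOR_RGB2HSV).astype(int)
hx=-np.array([np.cos(-.202),np.sin(-.202),0]);hy=np.array([-hx[1],hx[0],0])*-1
hy=np.array([np.sin(.202),np.cos(.202),0])
nb=np.array([.5795,.298,.018])
def f(px,z): q=onz("wrist",*px,z,o)-o["position"]; return np.array([q@hx,q@hy])
for x in(290,318,345):
  c=h[:,x]; print("col",x,[f"{y}:{c[y,0]},{c[y,1]},{c[y,2]}" for y in range(120,222,3)])
for y in range(160,200,10): print("row",y,[f"{x}:{h[y,x,0]},{h[y,x,1]},{h[y,x,2]}" for x in list(range(246,290,4))+list(range(346,390,4))])
print("nest rel",(nb-o["position"])@hx,(nb-o["position"])@hy)
E
python3 m.py
```

```text
[0.5782 0.2977 0.071 ] [-0.3003  0.0462 -0.7413] [ 0.1589 -0.0334 -0.9867]
col 290 ['120:41,16,124', '123:41,16,124', '126:41,17,123', '129:41,17,123', '132:41,17,123', '135:16,66,85', '138:14,127,70', '141:13,133,75', '144:14,145,95', '147:14,146,96', '150:14,149,96', '153:13,149,96', '156:14,152,94', '159:14,146,84', '162:14,154,98', '165:14,154,98', '168:14,155,99', '171:14,154,96', '174:15,134,80', '177:17,126,91', '180:16,112,75', '183:17,112,73', '186:16,116,77', '189:17,115,80', '192:17,113,79', '195:17,114,78', '198:16,114,78', '201:17,116,77', '204:17,114,76', '207:17,116,92', '210:17,115,111', '213:17,115,111', '216:17,117,111', '219:17,117,111']
col 318 ['120:41,17,123', '123:41,17,123', '126:43,19,124', '129:41,16,124', '132:43,19,124', '135:15,73,84', '138:14,131,70', '141:14,138,74', '144:14,148,98', '147:13,149,99', '150:14,152,99', '153:14,152,99', '156:14,153,95', '159:14,152,87', '162:14,157,101', '165:14,157,101', '168:14,158,102', '171:14,155,99', '174:16,132,89', '177:17,129,103', '180:17,116,77', '183:17,116,75', '186:17,114,74', '189:18,117,74', '192:17,116,77'
[... 1636 characters left out ...]
14,136,71', '274:17,114,78', '278:17,110,79', '282:17,108,78', '286:17,113,77', '346:18,113,77', '350:17,111,76', '354:18,110,74', '358:17,107,74', '362:16,129,91', '366:13,149,96', '370:14,149,94', '374:13,148,95', '378:13,144,92', '382:14,98,102', '386:47,16,141']
row 190 ['246:40,17,89', '250:40,17,88', '254:17,65,79', '258:13,138,76', '262:14,141,74', '266:14,142,72', '270:15,111,71', '274:17,110,74', '278:17,114,74', '282:18,113,77', '286:17,115,80', '346:17,113,72', '350:17,109,70', '354:17,110,72', '358:17,110,74', '362:17,109,75', '366:14,142,90', '370:14,151,93', '374:14,149,94', '378:13,149,96', '382:17,54,118', '386:43,16,141']
nest rel -0.0012179905938471984 0.0005637376879858832
```

```bash
python3 - > /tmp/o <<'E'
exec(open('m.py').read().replace('w=optics.camera("wrist");cv2.imwrite("pics/w7.png",w[:,:,::-1])','w=cv2.imread("pics/w7.png")[:,:,::-1].copy()'))
print("plate near",f((318,143),.018),"pocket near",f((318,157.5),.018),"pocket sides",f((272.5,165),.018),f((364,165),.018),"plate sides",f((252.5,165),.018),f((384.5,165),.018))
for dz in(-.002,0,.002):print("blk bot",f((318,173.7),.038+dz),f((271.5,176),.038+dz),f((361.5,176),.038+dz),"top near",f((318,207),.076+dz),f((264,210),.076+dz),f((371,210),.076+dz))
E
tail -4 /tmp/o
```

```text
plate near [0.0447 0.0003] pocket near [0.0362 0.0002] pocket sides [ 0.0318 -0.0259] [0.0318 0.0267] plate sides [ 0.032  -0.0377] [0.0319 0.0388]
blk bot [0.0333 0.0002] [ 0.0321 -0.024 ] [0.0321 0.0229] top near [0.0337 0.0002] [ 0.0323 -0.0219] [0.0322 0.0219]
blk bot [0.0341 0.0002] [ 0.0329 -0.0237] [0.0329 0.0225] top near [0.0347 0.0002] [ 0.0333 -0.0215] [0.0333 0.0215]
blk bot [0.0349 0.0002] [ 0.0337 -0.0233] [0.0337 0.0222] top near [0.0358 0.0002] [ 0.0344 -0.0211] [0.0344 0.0211]
```

send_rows --plan '[[[0,0,0,0.001,0.004,0.025,0],[0,0,0,0.004,0,0.025,0],[0,0,0,0.004,0,0.025,0],[0,0,0,0,0,0,0],[0,0,0,0,0,0,0],[0,0,0,0,0,0,0],[0,0,0,0,0,0,0],[0,0,0,0,0,0,0],[0,0,0,0,0,0,0]]]'

```text
clock: 10.47
position: [0.5787, 0.2989, 0.0562]
ee_rot: [0.101, 0.991, -0.008, 0.082]
ft_force: [-0.7, 0.7, -1.5]
grip_width: 0.515
grasp_force: 54.5
```

send_rows --plan '[[[0,0,0,0.0025,-0.001,0.015,0],[0,0,0,0.0025,0,0.015,0],[0,0,0,0.0025,0,0.015,0],[0,0,0,0.0025,0,0.015,0],[0,0,0,0,0,0,0],[0,0,0,0,0,0,0],[0,0,0,0,0,0,0]]]'

```text
clock: 11.05
position: [0.5786, 0.2985, 0.0438]
ee_rot: [0.101, 0.992, -0.008, 0.082]
ft_force: [1.0, -0.8, -0.5]
grip_width: 0.518
grasp_force: 54.4
```

send_rows --plan '[[[0,0,0,0.0015,0,0.008,0],[0,0,0,0.0015,0,0.008,0],[0,0,0,0,0,0,0],[0,0,0,0,0,0,0]]]'

```text
clock: 11.38
position: [0.5787, 0.2986, 0.0406]
ee_rot: [0.101, 0.991, -0.008, 0.082]
ft_force: [1.7, 0.2, -2.5]
grip_width: 0.516
grasp_force: 54.4
```

send_rows --plan '[[[0,0,0,0,0,0,0.75],[0,0,0,0,0,0,0.75],[0,0,0,0,0,0,0.75],[0,0,0,0,0,0,0.75],[0,0,0,0,0,0,0.75],[0,0,0,-0.01,0,-0.06,0.75],[0,0,0,-0.02,0,-0.12,0.75],[0,0,0,-0.025,0,-0.16,0.75],[0,0.055,0,-0.025,0,-0.16,0.75],[0,0.055,0,0,0,-0.16,1],[0,0,0,0,0,-0.16,1],[0,0,0,0,0,-0.16,1],[0,0,0,0,0,-0.1,1],[0,0,0,0,0,0,1],[0,0,0,0,0,0,1]]]'

```text
clock: 12.63
position: [0.5755, 0.2998, 0.2597]
ee_rot: [0.101, 0.995, 0.001, 0.001]
ft_force: [0.7, -0.8, -0.6]
grip_width: 1.003
grasp_force: 0.0
```

```bash
python3 - <<'E'
from h import *
o=get_obs();print(o["position"],o["ee_rot"],o["joint_pos"],o["ft_force"])
w=optics.camera("wrist");cv2.imwrite("pics/w8.png",w[:,:,::-1]);np.save("o8.npy",np.r_[o["position"],o["ee_rot"]])
s=optics.camera("scene");t=optics.camera("top")
oak=((15,90,50),(19,135,255))
r,c,P=rect("wrist",w,(230,110,180,220),*oak,.044,o);print(r)
cv2.imwrite("pics/c8.png",np.hstack([cv2.resize(w[100:300,220:420],(400,400),interpolation=cv2.INTER_CUBIC)[:,:,::-1],cv2.resize(s[130:200,350:420],(400,400),interpolation=cv2.INTER_CUBIC)[:,:,::-1]]))
E
```

```text
[0.5755 0.2998 0.2597] [0.1008 0.9949 0.0007 0.0012] [ 0.0258  0.5007 -0.8294  1.3428  0.3654  1.4504  0.5858] [ 0.6756 -0.7739 -0.5617]
((577.8676147460938, 298.8628845214844), (47.576324462890625, 73.63212585449219), 77.95430755615234)
```

View pics/c8.png

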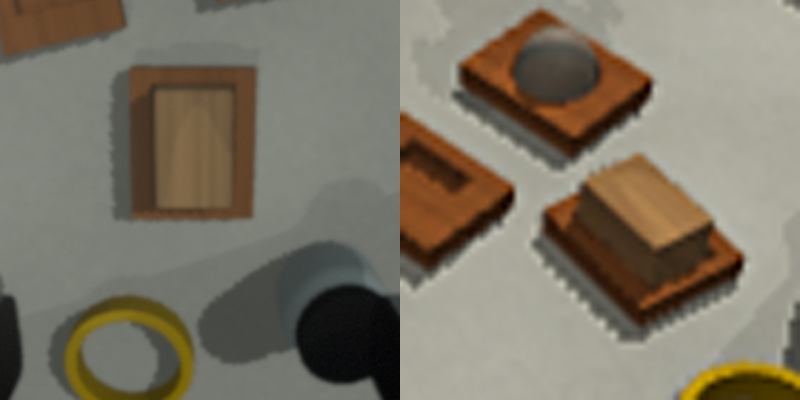

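The last view shows the block in the oblong pocket, parallel to its walls. Numeric check of its height by triangulating the top corners:

```bash
python3 - <<'E'
from h import *
a=np.load("o8.npy");o=dict(position=a[:3],ee_rot=a[3:])
W=lambda p:(220+p[0]/2-.25,100+p[1]/2-.25)
S=lambda p:(350+(p[0]-400)/5.714-.4,130+p[1]/5.714-.4)
wc=[(153,85),(236,86),(233,208),(154,210)]      # near-y, near+y, far+y, far-y
sc=[(583,187),(640,155),(715,215),(652,250)]
E=lambda P:[np.linalg.norm(P[i]-P[(i+1)%4]).round(4) for i in range(4)]
# scene right-down = +x ; up-right = ? test both orders
for k in range(4):
    T=[tri([ray("wrist",*W(w),o),ray("scene",*S(sc[(i+k)%4]))]) for i,w in enumerate(wc)]
    if max(max(t[1]) for t in T)<.012: print(k,[t[0] for t in T],[max(t[1]).round(4) for t in T])
for z in(.044,.052,.06):
    P=[onz("wrist",*W(p),z,o) for p in wc];Q=[onz("scene",*S(p),z) for p in sc];print(z,E(P),np.mean(P,0),E(Q),np.mean(Q,0))
E
```

```text
0 [array([0.5404, 0.2853, 0.0343]), array([0.5487, 0.3305, 0.035 ]), array([0.6166, 0.315 , 0.0439]), array([0.6085, 0.2691, 0.0425])] [np.float64(0.0036), np.float64(0.0016), np.float64(0.0011), np.float64(0.0005)]
0.044 [np.float64(0.046), np.float64(0.0709), np.float64(0.046), np.float64(0.0727)] [0.5766 0.2991 0.044 ] [np.float64(0.0449), np.float64(0.0627), np.float64(0.0483), np.float64(0.0618)] [0.5827 0.2968 0.044 ]
0.052 [np.float64(0.045), np.float64(0.0692), np.float64(0.0449), np.float64(0.071)] [0.5749 0.2994 0.052 ] [np.float64(0.0445), np.float64(0.0623), np.float64(0.0479), np.float64(0.0613)] [0.5871 0.29   0.052 ]
0.06 [np.float64(0.0439), np.float64(0.0676), np.float64(0.0438), np.float64(0.0693)] [0.5732 0.2998 0.06  ] [np.float64(0.0442), np.float64(0.0618), np.float64(0.0475), np.float64(0.0608)] [0.5915 0.2831 0.06  ]
```

Top corners are at z≈0.04, so the block is seated (text says 0.044). On to the rule.

send_rows --plan '[[[0,0,0,-0.014,-0.09,-0.02,1],[0,0,0,-0.028,-0.18,-0.02,1],[0,0,0,-0.028,-0.18,-0.02,1],[0,0,0,-0.028,-0.18,-0.02,1],[0,0,0,-0.028,-0.18,-0.02,1],[0,0,0,-0.028,-0.18,-0.02,1],[0,0,0,-0.028,-0.18,-0.02,1],[0,0,0,-0.028,-0.18,-0.02,1],[0,0,0,-0.028,-0.18,-0.02,1],[0,0,0,-0.028,-0.18,-0.02,1],[0,0,0,-0.028,-0.18,-0.02,1],[0,0,0,-0.028,-0.18,-0.005,1],[0,0,-0.078,-0.014,-0.09,0,1],[0,0,0,0,0,0,1],[0,0,0,0,0,0,1],[0,0,0,0,0,0,1]]]'

```text
clock: 14.12
position: [0.5542, -0.1362, 0.3021]
ee_rot: [0.043, 0.999, 0.0, -0.0]
ft_force: [-0.3, 0.8, -0.5]
grip_width: 1.001
grasp_force: 0.0
```

```bash
cat > r.py <<'E'
from h import *
import sys
o=get_obs();Rm=R.from_quat(o["ee_rot"]);M=Rm.as_matrix();print(o["clock"],o["position"],M[:,2],"yaw",np.arctan2(M[1,0],M[0,0]),o["joint_pos"])
w=optics.camera("wrist");cv2.imwrite(sys.argv[1],w[:,:,::-1])
hsv=cv2.cvtColor(w,cv2.COLOR_RGB2HSV)
red=cv2.inRange(hsv,(0,110,25),(6,255,255))|cv2.inRange(hsv,(174,110,25),(180,255,255))
red[:, :180]=0;red[:,460:]=0
red=cv2.morphologyEx(red,cv2.MORPH_CLOSE,np.ones((9,9)))
c=max(cv2.findContours(red,cv2.RETR_EXTERNAL,cv2.CHAIN_APPROX_NONE)[0],key=cv2.contourArea)[:,0]
print("bbox",c.min(0),c.max(0))
for z in(.122,.127,.132):
  P=np.array([onz("wrist",u,v,z,o)[:2] for u,v in c]).astype(np.float32)
  r=cv2.minAreaRect(P*1000);print(z,np.round(r[0],1),np.round(r[1],1),round(r[2],2))
  B=cv2.boxPoints(r); i=np.argsort(B[:,0]); print("near end",B[i[:2]].mean(0),"far",B[i[2:]].mean(0))
np.save("c_%s.npy"%sys.argv[1][5:-4],c);np.save("o_%s.npy"%sys.argv[1][5:-4],np.r_[o["position"],o["ee_rot"]])
E
python3 r.py pics/w9.png
```

```text
14.1167 [ 0.5542 -0.1362  0.3021] [-0.0009  0.001  -1.    ] yaw 3.0558718633231736 [ 0.7625  0.264  -0.7249  1.4936  0.1743  1.4512  1.5189]
bbox [305 149] [329 285]
0.122 [ 599.6 -140.1] [ 25.2 156.4] 85.82
near end [ 521.5984 -134.3807] far [ 677.5449 -145.7695]
0.127 [ 597.7 -139.9] [ 24.8 153.8] 85.82
near end [ 520.9685 -134.3146] far [ 674.3789 -145.5182]
0.132 [ 595.8 -139.8] [ 24.4 151.3] 85.82
near end [ 520.3386 -134.2486] far [ 671.213  -145.2669]
```

send_rows --plan '[[[0,0,-0.008,-0.015,-0.003,0.1,1],[0,0,0,0,0,0.16,1],[0,0,0,0,0,0.16,1],[0,0,0,0,0,0.08,1],[0,0,0,0,0,0,1],[0,0,0,0,0,0,1],[0,0,0,0,0,0,1]]]'

```text
clock: 14.75
position: [0.5581, -0.1373, 0.2044]
ee_rot: [0.036, 0.999, -0.0, 0.001]
ft_force: [-0.1, 0.8, 0.4]
grip_width: 0.999
grasp_force: 0.0
```

```bash
python3 r.py pics/w10.png; python3 - <<'E'
from h import *
ld=lambda n:(np.load(f"c_{n}.npy"),dict(position=np.load(f"o_{n}.npy")[:3],ee_rot=np.load(f"o_{n}.npy")[3:]))
(c1,o1),(c2,o2)=ld("w9"),ld("w10")
for k in((-1,5),(-1,-5)):   # near-end corners (small image y)
    f=lambda c:c[c[:,1]<=c[:,1].min()+4]
    a,b=[ (lambda q:q[np.argmax(q@np.array([np.sign(k[1]),-.3]))])(f(c)) for c in(c1,c2)]
    print(a,b,tri([ray("wrist",*a,o1),ray("wrist",*b,o2)]))
E
```

```text
14.75 [ 0.5581 -0.1373  0.2044] [ 0.0019 -0.0003 -1.    ] yaw 3.0692128402087087 [ 0.7511  0.3306 -0.713   1.6289  0.2248  1.2641  1.4955]
bbox [301 160] [337 338]
0.122 [ 599.1 -139.7] [ 25.9 156.3] 85.78
near end [ 521.1205 -133.997 ] far [ 677.0123 -145.4872]
0.127 [ 596.4 -139.6] [ 25.3 152.6] 85.78
near end [ 520.2911 -133.9564] far [ 672.462  -145.1723]
0.132 [ 593.7 -139.4] [ 24.6 148.9] 85.78
near end [ 519.4616 -133.9157] far [ 667.9116 -144.8573]
[329 152] [337 163] (array([ 0.5288, -0.1209,  0.0982]), [np.float64(0.0006484852495849144), np.float64(0.0006484852495849401)])
[305 151] [301 162] (array([ 0.5253, -0.1472,  0.101 ]), [np.float64(0.0003173699975989795), np.float64(0.00031736999759894574)])
```

send_rows --plan '[[[0,0,0,-0.005,0,0.1,1],[0,0,0,0,0,0.1,1],[0,0,0,0,0,0.08,1],[0,0,0,0,0,0.05,0.6],[0,0,0,0,0,0.03,0.6],[0,0,0,0,0,0,0.6],[0,0,0,0,0,0,0.6],[0,0,0,0,0,0,0.5],[0,0,0,0,0,0,0.5],[0,0,0,0,0,0,0.5]]]' --squeeze 80

```text
clock: 15.63
position: [0.5587, -0.1384, 0.1315]
ee_rot: [0.037, 0.999, -0.0, 0.001]
ft_force: [0.8, -0.5, -0.7]
grip_width: 0.498
grasp_force: 0.0
```

send_rows --plan '[[[0,0,0,0,0.005,0,0.4],[0,0,0,0,0,0,0.2],[0,0,0,0,0,0,0],[0,0,0,0,0,0,0],[0,0,0,0,0,0,0],[0,0,0,0,0,0,0],[0,0,0,0,0,0,0],[0,0,0,0,0,0,0]]]'

```text
clock: 16.3
position: [0.5593, -0.137, 0.1324]
ee_rot: [0.037, 0.999, -0.0, 0.001]
ft_force: [-1.8, 0.6, 10.9]
grip_width: 0.277
grasp_force: 81.0
```

send_rows --plan '[[[0,0,0,0,0,-0.012,0],[0,0,0,0,0,0,0],[0,0.039,0,-0.0065,0,-0.053,0],[0,0.039,0,-0.0065,0,-0.053,0],[0,0.039,0,-0.0065,0,-0.053,0],[0,0,0,0,0,0,0],[0,0,0,0,0,0,0]]]' --squeeze 100

```text
clock: 16.88
position: [0.5646, -0.1373, 0.164]
ee_rot: [0.036, 0.996, 0.004, -0.087]
ft_force: [0.0, -0.4, -0.3]
grip_width: 0.272
grasp_force: 98.4
```

```bash
cat > q.py <<'E'
from h import *
o=get_obs();M=R.from_quat(o["ee_rot"]).as_matrix();p=o["position"]
print(o["clock"],p,"axes",M.T,o["ft_force"],o["torque"],o["joint_pos"])
# tower frame: origin below gap middle; panel inner ~14mm before initial near end (.5208,-.134)
tx=np.array([np.cos(.1),-np.sin(.1),0]);O=np.array([.5208,-.134,0])+tx*.056
for n,x in(("near",.0386),("far",-.1814)):
  for z in(.017,.005):
    q=p+M@np.array([x,0,z])-O; print(n,z,"tower x,z mm",(q@tx*1000).round(1),(q[2]*1000).round(1))
E
python3 q.py; python3 - <<'E'
import sys;sys.argv=["r","pics/w11.png"]
from h import *
w=optics.camera("wrist");cv2.imwrite("pics/w11.png",w[:,:,::-1])
hsv=cv2.cvtColor(w,cv2.COLOR_RGB2HSV)
red=cv2.inRange(hsv,(0,110,25),(6,255,255))|cv2.inRange(hsv,(174,110,25),(180,255,255));red[:,:180]=0;red[:,460:]=0
ys,xs=np.nonzero(red);print(ys.min(),ys.max(),xs.min(),xs.max(),[ (y,xs[ys==y].min(),xs[ys==y].max()) for y in range(ys.min(),ys.max(),15) if (ys==y).any()])
E
```

```text
16.8833 [ 0.5646 -0.1373  0.164 ] axes [[-0.9823  0.0715  0.1734]
 [ 0.0728  0.9973  0.0008]
 [-0.1729  0.0134 -0.9849]] [ 0.0335 -0.3756 -0.3009] [-0.0272 -0.2518  0.0206] [ 0.6483  0.5036 -0.667   1.509   0.2965  1.4131  1.4411]
near 0.017 tower x,z mm -53.0 153.9
near 0.005 tower x,z mm -50.9 165.8
far 0.017 tower x,z mm 163.6 115.8
far 0.005 tower x,z mm 165.7 127.6
181 338 289 345 [(181, np.int64(329), np.int64(339)), (196, np.int64(290), np.int64(345)), (211, np.int64(290), np.int64(344)), (226, np.int64(290), np.int64(344)), (241, np.int64(290), np.int64(344)), (256, np.int64(292), np.int64(342)), (271, np.int64(292), np.int64(342)), (286, np.int64(293), np.int64(324)), (301, np.int64(293), np.int64(310)), (316, np.int64(294), np.int64(323)), (331, np.int64(295), np.int64(324))]
```

send_rows --plan '[[[0,0.039,0,-0.0065,0,-0.053,0],[0,0.039,0,-0.0065,0,-0.053,0],[0,0.039,0,-0.0065,0,-0.053,0],[0,0,0,0,0,0,0],[0,0,0,0,0,0,0]]]'

```text
clock: 17.35
position: [0.5753, -0.1383, 0.1935]
ee_rot: [0.036, 0.984, 0.007, -0.174]
ft_force: [-0.6, -0.4, -0.3]
grip_width: 0.27
grasp_force: 98.4
```

```bash
cat >> q.py <<'E'
c=optics.get_calibration("wrist");K=c["intrinsics"];Ti=np.linalg.inv(c["T_tool_cam"])
for q in((.0386,-.013,.005),(.0386,.013,.005),(.0386,-.013,.017),(.0386,.013,.017)):
    v=Ti@np.r_[q,1];r=np.arctan2(np.hypot(v[0],v[1]),-v[2]);s=r/np.hypot(v[0],v[1])
    print("expect px",(K[0,2]+K[0,0]*v[0]*s).round(1),(K[1,2]-K[1,1]*v[1]*s).round(1))
w=optics.camera("wrist");cv2.imwrite("pics/w12.png",w[:,:,::-1])
hsv=cv2.cvtColor(w,cv2.COLOR_RGB2HSV)
print("col",[f"{y}:{hsv[y,300]}" for y in range(170,206,3)])
E
python3 q.py
```

```text
17.35 [ 0.5753 -0.1383  0.1935] axes [[-0.9371  0.0683  0.3424]
 [ 0.0729  0.9973  0.0005]
 [-0.3414  0.0254 -0.9396]] [-0.5673 -0.4213 -0.3344] [-0.0161 -0.4651 -0.0104] [ 0.5565  0.6255 -0.634   1.2939  0.3153  1.6825  1.4316]
near 0.017 tower x,z mm -43.5 190.8
near 0.005 tower x,z mm -39.4 202.1
far 0.017 tower x,z mm 163.2 115.5
far 0.005 tower x,z mm 167.3 126.7
expect px 288.3 186.8
expect px 347.2 186.8
expect px 290.6 180.6
expect px 344.9 180.7
col ['170:[150   3  99]', '173:[ 0  0 99]', '176:[150   3  98]', '179:[ 0 13 98]', '182:[  1 139  92]', '185:[  0 165  99]', '188:[  1 176 116]', '191:[  0 175 115]', '194:[  1 181 117]', '197:[  1 172 108]', '200:[  0 172 107]', '203:[  1 174 107]']
```

send_rows --plan '[[[0,0,0,0.05,0,0,0],[0,0,0,0.1,0,0,0],[0,0,0,0.1,0,0,0],[0,0,0,0.1,0,0,0],[0,0,0,0.1,0,0,0],[0,0,0,0.1,0,0,0],[0,0,0,0.06,0,0,0],[0,0,0,0,0,0,0],[0,0,0,0,0,0,0]]]'

```text
clock: 18.15
position: [0.4602, -0.1306, 0.2365]
ee_rot: [0.037, 0.984, 0.006, -0.174]
ft_force: [-0.1, 0.3, 0.1]
grip_width: 0.266
grasp_force: 98.4
```

```bash
python3 q.py
```

```text
18.15 [ 0.4602 -0.1306  0.2365] axes [[-0.937   0.0704  0.3422]
 [ 0.0742  0.9972 -0.0018]
 [-0.3414  0.0237 -0.9396]] [-0.0537  0.3067  0.1171] [-0.0057 -0.3796  0.0382] [ 0.7152  0.3474 -0.6866  1.5773  0.2011  1.6465  1.4954]
near 0.017 tower x,z mm -158.7 233.7
near 0.005 tower x,z mm -154.6 245.0
far 0.017 tower x,z mm 48.0 158.4
far 0.005 tower x,z mm 52.1 169.7
expect px 288.3 186.8
expect px 347.2 186.8
expect px 290.6 180.6
expect px 344.9 180.7
col ['170:[ 41  18 116]', '173:[ 43  20 116]', '176:[ 40  20 115]', '179:[ 27  24 105]', '182:[  5 128  74]', '185:[  4 165  74]', '188:[  3 177  91]', '191:[  3 181  89]', '194:[  4 181  83]', '197:[  4 182  80]', '200:[  4 180  82]', '203:[  4 186  81]']
```

send_rows --plan '[[[0,0,0,0.02,0,-0.05,0],[0,0,0,0.043,0,-0.118,0],[0,0,0,0.043,0,-0.118,0],[0,0,0,0.043,0,-0.118,0],[0,0,0,0.043,0,-0.118,0],[0,0,0,0.043,0,-0.118,0],[0,0,0,0.043,0,-0.118,0],[0,0,0,0.043,0,-0.118,0],[0,0,0,0.02,0,-0.05,0],[0,0,0,0,0,0,0],[0,0,0,0,0,0,0],[0,0,0,0,0,0,0],[0,0,0,0,0,0,0]]]'

```text
clock: 19.28
position: [0.4604, -0.1302, 0.4325]
ee_rot: [0.036, 0.984, 0.007, -0.176]
ft_force: [0.7, -0.5, 0.0]
grip_width: 0.276
grasp_force: 98.4
```

```bash
python3 q.py; python3 - <<'E'
from h import *
w=cv2.imread("pics/top0.png");t=optics.camera("top")[:,:,::-1];s0=cv2.imread("pics/scene0.png");s=optics.camera("scene")[:,:,::-1]
for n,(x,y,a,b) in dict(dome=(160,215,40,45),sq=(212,215,36,42),tape=(215,120,40,38),jar=(160,125,30,35),glue=(178,275,36,28),clamp=(440,145,45,55),spanner=(470,205,30,85),yl1=(278,145,36,36),purple=(292,188,28,34)).items():
    print(n,np.abs(w[y:y+b,x:x+a].astype(int)-t[y:y+b,x:x+a]).mean().round(1))
E
```

```text
19.2833 [ 0.4604 -0.1302  0.4325] axes [[-0.9358  0.0685  0.3459]
 [ 0.0731  0.9973  0.0003]
 [-0.3449  0.0256 -0.9383]] [ 0.6969 -0.4576  0.0187] [ 0.0296 -0.3816  0.0109] [ 0.6773  0.2909 -0.683   1.2287  0.1684  2.0357  1.5293]
near 0.017 tower x,z mm -158.6 429.9
near 0.005 tower x,z mm -154.4 441.1
far 0.017 tower x,z mm 47.8 353.8
far 0.005 tower x,z mm 51.9 365.0
expect px 288.3 186.8
expect px 347.2 186.9
expect px 290.6 180.6
expect px 344.9 180.7
col ['170:[ 43  14 129]', '173:[ 41  16 130]', '176:[ 41  16 129]', '179:[ 45  16 127]', '182:[ 5 96 80]', '185:[  3 149  77]', '188:[  2 167  93]', '191:[  2 171  91]', '194:[  2 166  83]', '197:[  2 164  84]', '200:[  3 172  83]', '203:[  3 172  83]']
dome 2.6
sq 2.5
tape 2.6
jar 3.2
glue 2.6
clamp 13.6
spanner 3.1
yl1 2.8
purple 2.5
```

send_rows --plan '[[[0,-0.04,0,0,0,0,0],[0,-0.04,0,0,0,0,0],[0,0,0,0,0,0,0],[0,0,0,0,0,0,0],[0,0,0,0,0,0,0],[0,0,0,0,0,0,0]]]'

```text
clock: 19.93
position: [0.4606, -0.1302, 0.4334]
ee_rot: [0.036, 0.993, 0.004, -0.116]
ft_force: [1.1, -0.8, -0.8]
grip_width: 0.27
grasp_force: 98.4
```

```bash
python3 q.py | head -12; python3 - <<'E'
from h import *
t0=cv2.imread("pics/top0.png");t=optics.camera("top")[:,:,::-1]
h=lambda i:[(lambda m:(m.sum()//255,[v.mean().round(1) for v in np.nonzero(m)]))(cv2.inRange(cv2.cvtColor(i,cv2.COLOR_BGR2HSV)[140:205,435:490],(120,90,30),(160,255,255)))]
print("clamp",h(t0),h(np.ascontiguousarray(t)))
from workcell import job
print(job.hand_in())
E
```

```text
19.9333 [ 0.4606 -0.1302  0.4334] axes [[-0.9703  0.0711  0.231 ]
 [ 0.0731  0.9973  0.0004]
 [-0.2304  0.0173 -0.9729]] [ 1.0972 -0.7501 -0.8195] [ 0.0022 -0.2145  0.0382] [ 0.7356  0.2008 -0.6862  1.2993  0.1273  1.9183  1.5716]
near 0.017 tower x,z mm -157.7 425.8
near 0.005 tower x,z mm -154.9 437.5
far 0.017 tower x,z mm 56.3 375.0
far 0.005 tower x,z mm 59.0 386.7
expect px 288.3 186.4
expect px 347.2 186.4
expect px 290.6 180.2
expect px 344.9 180.3
col ['170:[ 26 198 148]', '173:[ 26 202 148]', '176:[ 26 199 147]', '179:[ 25 198 134]', '182:[ 11 153  80]', '185:[  3 154  73]', '188:[  3 167  90]', '191:[  2 166  89]', '194:[  3 172  89]', '197:[  3 169  89]', '200:[  2 174  88]', '203:[  2 171  88]']
clamp [(np.uint64(438), [np.float64(33.0), np.float64(31.6)])] [(np.uint64(400), [np.float64(32.3), np.float64(32.8)])]
the job is handed in; nothing more can be done
None
```

The job is handed in at about 20 s: the block measured as seated in the oblong nest (first try caught its rim, with up to 27 N read; the second went in), and the rule is drawn out and held still, lowest point about 0.37 m against the 0.187 m tower top.

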